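# Clamp the nest insert in the tray fixture

### The arm

A 6-joint arm with a two-finger parallel gripper is mounted at the origin on a cart in front of the work surface, level with it; the furniture and walls round the work are solid. World frame = base frame: x ahead of the robot, y to its left, z up, the work surface at z = 0. Lengths are in m, angles in degrees, forces in N, time in s.
With the tool pointing down it reaches from about 0.4 to 0.825 m from the base axis. Payload 7 kg.
Tool frame: the origin (TCP) lies midway between the tips of the shut fingers; the grasp point (between the pads) lies r.grip_depth behind it (r.grip_depth is the distance from the TCP to the grasp point, in m); z points along the fingers, y is the line along which they close (so a half turn about z gives the same grasp; the last joint's range is limited). The gripper opens to 88 mm and grips with 3 to 60 N. Pads are 19 mm wide; open, the fingers measure 130 mm over their backs; the gripper's body (78 mm by 193 mm) begins 47 mm behind the grasp point.
Start: joints at [-53.68, 20.546, 0.682, 0, -70.136, -16.507], TCP at [0.229, -0.635, 0.227] pointing down, gripper open.
Joint ranges: [-176.03, 176.03], [-82.01, 121.73], [-58.28, 71.71], [-173.87, 95.51], [-174.79, -0.11], [-173.66, 173.66]. Speed limits (degrees/s): [136.94, 136.94, 172.46, 180, 180, 180].

### API

Orientations are given as [roll, pitch, yaw] about the fixed x, y, z axes, in that order (R = Rz(yaw) Ry(pitch) Rx(roll)).
In Python, from plant import r gives the robot as it stands.
- The arm moves only by the tool drive_effector, called after "Request:" by a JSON object that holds its "method" and its "body", one argument or row to a line. Schema: {"type":"object","properties":{"increments":{"type":"array","items":{"type":"array","items":{"type":"number"},"minItems":6,"maxItems":6},"minItems":1,"maxItems":12},"finger_gap":{"type":"number"},"clamp_n":{"type":"number"},"only":{"type":"string"},"quiet":{"type":"boolean"},"lines":{"type":"string"}},"required":["increments"],"additionalProperties":false}. increments is a list of rows, 1 to 12 of them, each of 6 numbers: dx, dy, dz in normalised numbers (1 is 400 mm), then a rotation vector rx, ry, rz in fractions of the full range, 1 being pi rad; each row is the pose to reach, as a shift and turn from the pose commanded when the call began, along the tool's axes at that moment; what a row does not reach only later rows make up. A row lasts 1/12 s, in which the tool goes at most 0.0417 m and 7.16 degrees, less where a joint would pass 70% of its speed; a pose out of reach is approached as far as the arm can. finger_gap is the finger opening in m, set as the call begins (left out keeps the last). The fingers move at their own pace and stop on an object; clamp_n is the grip in N (left out, the last holds). Time passes only in rows, so rows that do not move let the fingers close. The tool returns the time, the measured TCP pose, the force, the opening and the grip force at its end. only (a regular expression) keeps the lines of the reply that match it, lines (a string "A,B") keeps lines A to B, and quiet returns only ok. Input that does not fit is refused with a message, and nothing moves.
- r.get_state(): the state, without advancing time (a new reading comes with each control period).
- r.capture(name): name is "scene" or "top" or "wrist"; returns a dict with "frame" (384x512x3 uint8, red, green, blue), "z_map" (384x512 float32, m along the optical axis (not along the pixel's ray), 0 where there is no reading), "fx", "fy", "cx", "cy" (pixels), "D" ([k1, k2, p1, p2, k3] as OpenCV has them; the pictures are not rectified), "cam_to_world" (4x4, takes a point from camera to world coordinates). Camera axes: x right, y down, z forward; pixel columns grow to the right and rows downward; lengths in m; the calibration is good to about 2 mm. A picture is of the moment at which its call begins.
- r.close_job(): hands the job in; it is judged then, once.
The state is a dict: "time_s": time; "joints": joint angles; "qd": joint speeds; "joint_torque": joint torques, N m; "tcp_pos": TCP position; "eef_rot": TCP orientation; "contact_force": force on the tool from outside, world axes, zero at the start; "moment": the same for the moment, N m; "gripper_width": finger opening in m; "gripper_force": force on a finger pad.
Only numpy, scipy, OpenCV 4.12 (cv2) and the standard library are available. Lean on these libraries where they do the work, as an engineer would, in place of code of your own. Each camera call takes 0.05 s, during which the arm holds its last target. There are 200 camera calls.

### The job

Put the aluminium nest insert flat into the nest of the clamp fixture in front of you, in under the raised clamp foot, its grip rib towards the end bar and that end pushed up against the bar. Then raise the clamp handle over centre so that it locks and the rubber foot presses on the insert's flat landing. Leave the cups, the bowls and the marker where they are.

Things in the scene. Friction and masses are not known exactly. Their poses are not given: they have to be found in the camera images.
- clamp_fixture: Off-white fixture plate fixed to the worktop in front of the robot (a second one like it at the worktop's far right end is not used). Origin at worktop height: the plate spans x -75..75, y -82..138 mm, top at z 12 mm. The clamp bracket stands at x -20..20, y -59..-9 mm, 67 mm high; the clamp handle points to -y; the nest is the part at y 8..126 mm.
- nest_floor (a point): Middle of the nest's floor, fixture frame (0, 66, 12) mm. Two side rails flank the nest, inner faces at x -46 and +46 mm, y 8..138 mm, tops at z 34 mm; it is open towards the clamp bracket.
- end_bar (a point): Middle of the top inner edge of the end bar that closes the nest's +y end, fixture frame (0, 126, 34) mm; the bar spans x -40..40 mm and stands 22 mm over the nest floor.
- clamp_fixture_lever (a joint): Lever angle of the hold-down clamp (handle and arm in one piece), rad: 0 = locked, handle leaning up at 45 degrees; 0.84 = open, handle about level, arm raised. Turns about the fixture's x axis; closing swings the handle up and towards +y. Over-centre at about 0.20: from 0.7 to there up to 1.5 N m (15 N at handle_mid) pushes it back open; below 0.13 it snaps to locked and stays.
- lever_pivot (a point): Pivot axis of the clamp lever: fixture frame (0, -26, 58) mm.
- handle_mid (a point): Middle of the clamp's hand grip, 20 mm thick, 80 mm long, 106 mm from the pivot. In the fixture frame: locked (0, -108, 125) mm, open (0.84 rad) about (0, -131, 42) mm. Its sides facing the fixture's -x and +x are free: it can be pinched from above across that axis and carried along its arc, the tool still pointing down (the grip turns between the fingers).
- foot_face (a point): Underside of the sprung rubber foot (18 mm across) on the clamp arm. Locked with nothing under it: fixture (0, 44, 27.5) mm; it gives up to 6 mm (3 N at first touch, 1.5 N more per mm). Open at the start it hangs over the nest, up to y 55 mm, z 80 mm and higher, so the insert cannot be lowered straight in: bring it in low over the end bar, its landing under the foot, then lower it.
- nest_insert: Loose aluminium insert, 0.11 to 0.23 kg: plate 44 mm wide (x), 106 mm long (y), 19 mm thick, origin at the centre of its underside, z up; a grip rib stands on the +y half. It starts flat on the worktop. In the nest its y axis points like the fixture's; with its end at the end bar its origin is at fixture (0, 73, 12) mm.
- rib_top (a point): Centre of the top of the insert's grip rib, insert frame (0, 28, 41) mm; the rib is 24 mm wide (x), 42 mm long (y), rises 22 mm over the plate, and is pinched from above across the insert's x axis.
- landing (a point): Centre of the flat landing for the clamp foot, insert frame (0, -30, 19) mm.
- insert_end (a point): Lower middle of the insert's rib end, insert frame (0, 53, 0) mm: the end that goes against the end bar.
- cups: Bystander: nest of white cups, 64 x 80 x 46 mm, standing loose; leave it alone.
- pen: Bystander: black marker, 16 x 136 x 17 mm, lying loose; leave it alone.
- bowls: Bystander: nest of white bowls, 68 mm across, 54 mm high, standing loose; leave it alone.
- sealer_front (a point): Top front edge of the fixed teal bag sealer behind the work, an obstacle not used in the job: its body stands from here back (x above 0.565 m, y -0.25 to 0.11 m), 62 mm high; its slanting arm above it begins at x 0.60 m and rises from z 0.07 m at y 0.10 m to 0.19 m at y -0.22 m. Keep the gripper's body in front of it.

How it is judged:
By the outcome, as a careful person would: the job done as asked, in the order asked, and still so for the second after the job is handed in, with the robot touching nothing.
It also fails if it takes over 53 s, if anything falls off the work surface, if the arm or the gripper's body presses on something with over 40 N, if the wrist force passes 120 N, or if a joint passes its speed limit or range.

## Working session

There is one attempt and no reset: what is moved stays moved. The work goes in short steps, Python scripts to look and compute and a tool call to move; the robot and the scene stay as the last step left them, time stands still between calls to the robot, and variables do not carry over. Pictures are saved under pics/ and viewed, at most 10 in all, crops included, and the job is handed in when it is done.

```bash
ls; mkdir -p pics
```

Run:
```python
from plant import r
import cv2,pickle
print(r.get_state(), r.grip_depth)
d={}
for n in("scene","top"):
    c=r.capture(n); d[n]=c; cv2.imwrite(f"pics/{n}0.png",c["frame"][:,:,::-1]); print(n,c["cam_to_world"],c["fx"],c["D"])
pickle.dump(d,open("c0.pkl","wb"))
```

```text
pics
plant.py
{'time_s': 0.0, 'joints': array([-5.36785974e+01,  2.05929220e+01,  6.33008535e-01, -2.23600756e-02,
       -7.01351840e+01, -1.65075391e+01]), 'qd': array([-0.03751325, -0.07662081, -0.03491842,  0.00490709, -0.06099199,
        0.01887229]), 'joint_torque': array([-1.57304956e-03, -5.82706189e+01,  2.93056744e+01,  6.99699908e+00,
        6.69073634e-03, -1.86061334e-04]), 'tcp_pos': array([ 0.22862541, -0.63457258,  0.22559305]), 'eef_rot': array([ 1.79902849e+02, -6.87084556e-03, -1.60193746e+02]), 'contact_force': array([ 0.36126497, -0.65917963,  0.62042294]), 'moment': array([-0.01832521,  0.01322211,  0.02488384]), 'gripper_force': 0.0, 'gripper_width': 0.08760968777487278} 0.0188
scene [[ 0.47389121 -0.67165424  0.5694802  -0.32846492]
 [-0.88055264 -0.36684738  0.30008341 -0.45788115]
 [ 0.00736002 -0.64366419 -0.76527266  1.20170177]
 [ 0.          0.          0.          1.        ]] 479.3938514941055 [-0.02350822  0.          0.          0.          0.        ]
top [[-0.02097491 -0.99753706  0.06693187  0.43242504]
 [-0.99976465  0.02055658 -0.0069328  -0.04268278]
 [ 0.00553983 -0.06706154 -0.99773346  1.3712687 ]
 [ 0.          0.          0.          1.        ]] 362.28765887578476 [-0.01797096  0.          0.          0.          0.        ]
```

View pics/top0.png

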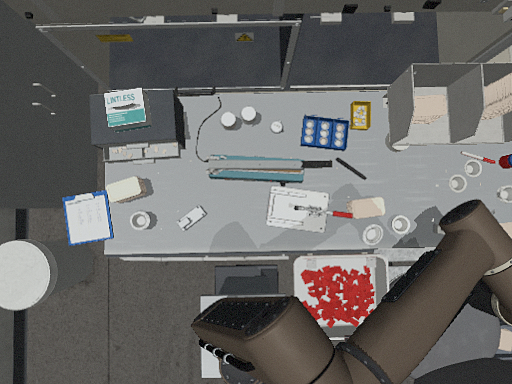

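View pics/scene0.png

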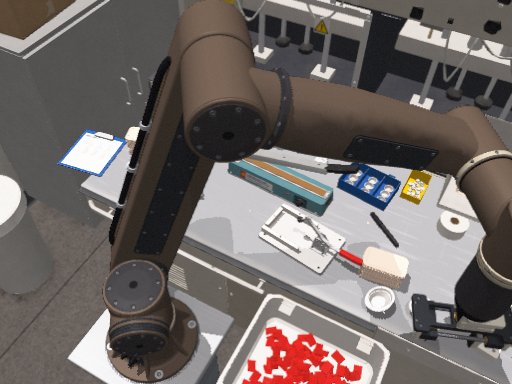

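The top view shows the fixture at about (298,210) with its red handle at (342,214) pointing right (world -y). The insert is at about (192,216) and the marker at (351,168). The scene view agrees. Next I measure them.

Create h.py:
```python
import numpy as np,cv2
def rays(c,uv):
    K=np.array([[c["fx"],0,c["cx"]],[0,c["fy"],c["cy"]],[0,0,1.]])
    p=cv2.undistortPoints(np.float32(uv).reshape(-1,1,2),K,np.array(c["D"]))[:,0]
    return np.c_[p,np.ones(len(p))]
def plane(c,uv,z):
    T=c["cam_to_world"]; d=rays(c,uv)@T[:3,:3].T
    return T[:3,3]+d*((z-T[2,3])/d[:,2])[:,None]
def cloud(c):
    h,w=c["z_map"].shape; v,u=np.mgrid[:h,:w]
    d=rays(c,np.c_[u.ravel(),v.ravel()])*c["z_map"].reshape(-1,1)
    T=c["cam_to_world"]; P=d@T[:3,:3].T+T[:3,3]
    P[c["z_map"].ravel()==0]=np.nan
    return P.reshape(h,w,3)
```

Run:
```python
import pickle,cv2,numpy as np
from h import *
d=pickle.load(open("c0.pkl","rb")); c=d["top"]; P=cloud(c)
np.set_printoptions(precision=4,suppress=True)
print("table z",np.nanmedian(P[190:200,230:250,2]))
print("insert z\n",(P[204:232:2,172:212:3,2]*1000).round(0))
def rect(m,z,n):
    m=m.astype(np.uint8); k,l,s,ce=cv2.connectedComponentsWithStats(m); i=1+np.argmax(s[1:,4]); pts=np.argwhere(l==i)[:,::-1]
    w=plane(c,pts,z)[:,:2]; r=cv2.minAreaRect(np.float32(w)); print(n,len(pts),r,cv2.boxPoints(r).tolist())
hsv=cv2.cvtColor(c["frame"],cv2.COLOR_RGB2HSV)
m=np.zeros((384,512),bool); m[198:236,170:212]=1
rect(m&(P[...,2]>.01),.019,"insert")
m[:]=0; m[180:240,255:335]=1
rect(m&(P[...,2]>.007)&(P[...,2]<.05),.012,"fixture")
m[:]=0; m[200:230,315:365]=1
mm=m&(hsv[...,1]>130)&((hsv[...,0]<8)|(hsv[...,0]>172)); q=P[mm]; print("handle",len(q),np.nanmean(q,0),q.min(0),q.max(0))
f=c["frame"][175:245,165:390,::-1]; cv2.imwrite("pics/crop0.png",cv2.resize(f,None,fx=3.5,fy=3.5,interpolation=cv2.INTER_CUBIC))
```

```text
table z 0.0007725145245616183
insert z
 [[ 3. -4. -2. -1.  4.  4. -1. -2. -1. -0.  6.  5.  4. -1.]
 [ 1.  4.  7. -1. -1. -0.  2.  2. -3. 18. -1.  2.  3.  2.]
 [-2.  3. -4. -1. -1.  0.  1.  2. 13. 24.  5.  1.  2.  3.]
 [ 0.  4.  2.  4. -1. -1. -5. 14. 19. 23. 15.  4. -0.  5.]
 [ 3.  0. -2. -2.  2. -2. 21. 16. 16. 16. 23.  1.  2. -0.]
 [ 6.  2.  2. -1.  0. 15. 15. 24. 18. 13. 25. 23.  4. -4.]
 [ 3.  2.  5. -1. -1. 16. 14. 18. 19. 17. 16.  2. -6.  2.]
 [ 1.  4. -4.  2. 15. 38. 19. 19. 20. 21. -1.  0.  4.  3.]
 [ 2. -2.  3. 20. 43. 39. 19. 23. 20. -3.  3. -3.  1.  2.]
 [ 5.  4. 20. 38. 45. 44. 37. 20.  5.  1. -4. -2. -3. -3.]
 [ 4.  2. 42. 39. 42. 40. 18. 19. -1. -0.  1.  3.  4. -3.]
 [-4. -2. -2. 42. 38. 20. 16.  1.  4.  3.  3. -2.  6.  0.]
 [ 1.  0. -1. 43. 19. 17. -3.  1. -3. -0.  2. -1. -1.  2.]
 [-4.  1.  1.  2. 19.  6. -2.  0. -2.  5. -2.  1.  3. -1.]]
insert 339 ((0.44144853949546814, 0.18430198729038239), (0.04436274990439415, 0.10595020651817322), 36.437774658203125) [[0.3921390175819397, 0.21374596655368805], [0.45506811141967773, 0.1285087913274765], [0.4907580614089966, 0.15485800802707672], [0.42782896757125854, 0.24009518325328827]]
fixture 2310 ((0.4883442521095276, -0.18838448822498322), (0.28719890117645264, 0.1832980513572693), 81.2025146484375) [[0.37581101059913635, -0.31627747416496277], [0.5569525957107544, -0.34431153535842896], [0.6008775234222412, -0.06049150228500366], [0.4197359085083008, -0.032457441091537476]]
handle 87 [ 0.4444 -0.3695  0.0582] [ 0.4334 -0.4024  0.0021] [ 0.4574 -0.3373  0.0682]
```

View pics/crop0.png

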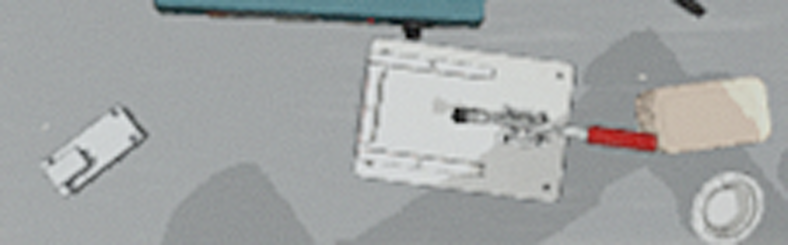

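The crop confirms the insert's rib is at its lower-left end (world +y, smaller x). The plate corners are at about crop (372,38), (577,62), (557,202) and (355,178). A beige block sits beside the handle tip. Next I fit the fixture.

Add to h.py:
```python
from scipy.spatial.transform import Rotation as Ro
def totool(s,pos,yaw):
    "shift/turn in current tool axes to TCP pos with tool down, R=Rz(yaw)Rx(180)"
    R=Ro.from_euler("xyz",s["eef_rot"],degrees=True); G=Ro.from_euler("xyz",[180,0,yaw],degrees=True)
    return (R.inv().apply(np.array(pos)-s["tcp_pos"])).round(4),((R.inv()*G).as_rotvec(degrees=True)).round(2)
```

Run:
```python
import pickle,cv2,numpy as np
from h import *
from plant import r
d=pickle.load(open("c0.pkl","rb")); c=d["top"]; P=cloud(c)
np.set_printoptions(precision=4,suppress=True)
z=cv2.medianBlur(np.nan_to_num(P[...,2]).astype(np.float32),3)
m=np.zeros((384,512),np.uint8); m[184:240,255:336]=(z[184:240,255:336]>.007)
m=cv2.morphologyEx(m,cv2.MORPH_OPEN,np.ones((9,9)))
k,l,s,ce=cv2.connectedComponentsWithStats(m); i=1+np.argmax(s[1:,4]); pts=np.argwhere(l==i)[:,::-1]
w=plane(c,pts,.012)[:,:2]; print(len(pts),cv2.minAreaRect(np.float32(w)))
cr=np.array([(372,38),(577,62),(557,202),(355,178)])/3.5+[165,175]
q=plane(c,cr,.012); print(q); e=lambda a,b:np.linalg.norm(a-b)
print([e(q[i],q[(i+1)%4]) for i in range(4)])
yv=(q[0]+q[3]-q[1]-q[2])[:2]; yv/=np.linalg.norm(yv); xv=np.array([yv[1],-yv[0]])
o=q.mean(0)[:2]-.028*yv; print("yaw",np.degrees(np.arctan2(xv[1],xv[0])),"origin",o)
for n,p,h in (("handle",(0,-.131),.042),("bar",(0,.126),.034)): print(n,o+xv*p[0]+yv*p[1])
# beige, bystanders
for n,(a,b,e_,f) in dict(beige=(190,222,348,385),pen=(150,182,330,372),bowlA=(225,245,360,385)).items():
    t=P[a:b,e_:f]; t=t[t[...,2]>.012]; print(n,np.nanpercentile(t,[3,97],axis=0))
s=r.get_state()
print(totool(s,(.50,-.15,.33),-160.2))
```

```text
2326 ((0.46749821305274963, -0.2156175673007965), (0.22138294577598572, 0.15092308819293976), 80.67495727539062)
[[ 0.557  -0.1177  0.012 ]
 [ 0.5265 -0.3379  0.012 ]
 [ 0.377  -0.3113  0.012 ]
 [ 0.4072 -0.0959  0.012 ]]
[np.float64(0.22230986646297085), np.float64(0.15190076875341826), np.float64(0.21747948616117455), np.float64(0.1513651184468965)]
yaw -7.924431723283619 origin [ 0.463  -0.2434]
handle [ 0.445  -0.3732]
bar [ 0.4804 -0.1186]
beige [[ 0.4324 -0.5143  0.0408]
 [ 0.4969 -0.3978  0.0729]]
pen [[ 0.5793 -0.4684  0.0122]
 [ 0.6871 -0.2948  0.2298]]
bowlA [[ 0.3376 -0.5128  0.0163]
 [ 0.4022 -0.4495  0.0494]]
(array([-0.4195,  0.3642, -0.1038]), array([ 0.09, -0.01,  0.  ]))
```

The fitted plate is 221x151 mm against the given 220x150, and the insert is 106x44 mm, so both fit. Next I move towards the insert, by way of a point above the fixture.

Units first: shifts go in shares of 400 mm and turns go in shares of pi rad. So -0.35 m / 0.4 = -0.875, -0.26 m / 0.4 = -0.65, -60 degrees / 180 = -0.3333.

Request:
{"method": "drive_effector", "body": {
  "increments": [
    [-0.05,0.05,0,0,0,-0.0167],
    [-0.125,0.125,-0.025,0,0,-0.05],
    [-0.2,0.2,-0.05,0,0,-0.0833],
    [-0.275,0.275,-0.0625,0,0,-0.1167],
    [-0.35,0.35,-0.0625,0,0,-0.15],
    [-0.425,0.425,-0.0625,0,0,-0.1833],
    [-0.5,0.5,-0.0625,0,0,-0.2167],
    [-0.575,0.575,-0.0625,0,0,-0.25],
    [-0.65,0.65,-0.0625,0,0,-0.2778],
    [-0.725,0.725,-0.0625,0,0,-0.3056],
    [-0.8,0.8,-0.0625,0,0,-0.3333],
    [-0.875,0.875,-0.0625,0,0,-0.3333]
  ],
  "finger_gap": 0.088
}}

```text
time_s: 1.1
tcp_pos: [0.4349, -0.195, 0.2516]
eef_rot: [-180.0, 0.0, -99.9]
contact_force: [1.2, -0.6, -0.1]
gripper_width: 0.0873
gripper_force: 0.0
```

Run:
```python
from h import *; from plant import r
s=r.get_state(); print(s["tcp_pos"],s["eef_rot"],s["joints"],totool(s,(.44,.17,.26),-53.6))
```

```text
[ 0.43494168 -0.19496209  0.25164589] [-1.79981212e+02  1.12037539e-02 -9.98716892e+01] [-4.22778452e-01  4.95321272e-01 -2.11048706e+01 -8.57032777e-03
 -6.83794360e+01 -9.44575620e+00] (array([-0.3604,  0.0576, -0.0083]), array([-2.000e-02,  0.000e+00, -4.627e+01]))
```

Scaled: -0.352 m / 0.4 = -0.88, -0.195 m / 0.4 = -0.4875, -46 degrees / 180 = -0.2556.

Request:
{"method": "drive_effector", "body": {
  "increments": [
    [-0.05,0.01,0,0,0,-0.0222],
    [-0.1375,0.025,0,0,0,-0.05],
    [-0.225,0.04,0,0,0,-0.0778],
    [-0.3125,0.055,0,0,0,-0.1056],
    [-0.4,0.0675,0,0,0,-0.1333],
    [-0.4875,0.08,0,0,0,-0.1611],
    [-0.575,0.095,0,0,0,-0.1889],
    [-0.6625,0.11,0,0,0,-0.2167],
    [-0.75,0.1225,0,0,0,-0.2389],
    [-0.825,0.135,0,0,0,-0.2556],
    [-0.88,0.1425,0,0,0,-0.2556],
    [-0.88,0.1425,0,0,0,-0.2556]
  ]
}}

```text
time_s: 2.1
tcp_pos: [0.441, 0.1628, 0.2511]
eef_rot: [180.0, 0.0, -54.0]
contact_force: [1.6, 0.2, 0.4]
gripper_width: 0.0877
gripper_force: 0.0
```

Run:
```python
from plant import r
import cv2,pickle
c=r.capture("wrist"); c["s"]=r.get_state(); print(c["s"]["tcp_pos"],c["s"]["eef_rot"],c["cam_to_world"])
pickle.dump(c,open("w1.pkl","wb")); cv2.imwrite("pics/w1.png",c["frame"][:,:,::-1])
```

```text
[0.44066622 0.16125206 0.25104856] [ 1.79943586e+02  2.33829967e-03 -5.40319506e+01] [[-8.09224688e-01 -5.58621939e-01 -1.81925627e-01  4.90652186e-01]
 [-5.87499237e-01  7.69329131e-01  2.50952854e-01  9.44406294e-02]
 [-2.27085642e-04  3.09958412e-01 -9.50750089e-01  4.09604271e-01]
 [ 0.00000000e+00  0.00000000e+00  0.00000000e+00  1.00000000e+00]]
```

View pics/w1.png

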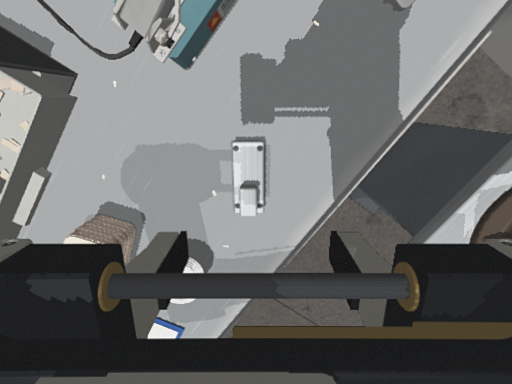

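The insert shows upright in the wrist view at columns 233-266, rows 137-215, with the rib at (249,201). It is well aligned with the gripper.

Run:
```python
import pickle
from h import *
np.set_printoptions(precision=4,suppress=True)
c=pickle.load(open("w1.pkl","rb")); P=cloud(c)
m=np.zeros((384,512),bool); m[125:225,222:276]=1
def rc(mk,z,n):
    k,l,s,ce=cv2.connectedComponentsWithStats(mk.astype(np.uint8)); i=1+np.argmax(s[1:,4])
    p=np.argwhere(l==i)[:,::-1]; w=plane(c,p,z)[:,:2]; print(n,len(p),cv2.minAreaRect(np.float32(w)),np.nanmedian(P[l==i],0), np.median(w,0))
rc(m&(P[...,2]>.033),.041,"rib"); rc(m&(P[...,2]>.012)&(P[...,2]<.028),.019,"plate")
b=cv2.minAreaRect(np.float32(P[m&(P[...,2]>.012)][:,:2])); print("all pts",b)
```

```text
rib 505 ((0.42511042952537537, 0.20904919505119324), (0.02234891802072525, 0.04241078719496727), 35.84213638305664) [0.4253 0.2084 0.0412] [0.4252 0.2086]
plate 1746 ((0.4414094388484955, 0.18720290064811707), (0.04274826496839523, 0.10568930208683014), 36.279998779296875) [0.4494 0.1756 0.0194] [0.4493 0.1757]
all pts ((0.4411695897579193, 0.18774980306625366), (0.043107397854328156, 0.10551254451274872), 36.255584716796875)
```

Scaled: 0.17 m / 0.4 = 0.425, -0.0153 m / 0.4 = -0.0383.

Request:
{"method": "drive_effector", "body": {
  "increments": [
    [-0.025,-0.01,0.05,0,0,0],
    [-0.0625,-0.02,0.1375,0,0,0],
    [-0.1,-0.03,0.225,0,0,0],
    [-0.12,-0.0383,0.3125,0,0,0],
    [-0.12,-0.0383,0.3875,0,0,0],
    [-0.12,-0.0383,0.425,0,0,0],
    [-0.12,-0.0383,0.425,0,0,0],
    [-0.12,-0.0383,0.425,0,0,0]
  ]
}}

```text
time_s: 2.82
tcp_pos: [0.4251, 0.2064, 0.0813]
eef_rot: [179.9, -0.0, -54.2]
contact_force: [0.6, 0.4, 0.5]
gripper_width: 0.0876
gripper_force: 0.0
```

Run:
```python
from h import *; from plant import r
s=r.get_state(); print(s["tcp_pos"],s["eef_rot"],totool(s,(.425,.209,.022),-53.8))
```

```text
[0.42505278 0.20643933 0.08126495] [ 1.79875965e+02 -4.18357773e-02 -5.42151522e+01] (array([-0.0022, -0.0016,  0.0593]), array([ 0.12, -0.04, -0.42]))
```

Scaled: 0.058 m / 0.4 = 0.145, 0.052 m / 0.4 = 0.13.

Request:
{"method": "drive_effector", "body": {
  "increments": [
    [-0.005,-0.004,0.05,0,0,0],
    [-0.005,-0.004,0.1,0,0,0],
    [-0.005,-0.004,0.13,0,0,0],
    [-0.005,-0.004,0.145,0,0,0],
    [-0.005,-0.004,0.145,0,0,0]
  ]
}}

```text
time_s: 3.23
tcp_pos: [0.4257, 0.2099, 0.0239]
eef_rot: [-180.0, -0.0, -54.2]
contact_force: [0.1, 0.1, 0.2]
gripper_width: 0.0879
gripper_force: 0.0
```

Request:
{"method": "drive_effector", "body": {
  "increments": [
    [0,0,0,0,0,0],
    [0,0,0,0,0,0],
    [0,0,0,0,0,0],
    [0,0,0,0,0,0],
    [0,0,0,0,0,0],
    [0,0,0,0,0,0]
  ],
  "finger_gap": 0.0,
  "clamp_n": 30
}}

```text
time_s: 3.73
tcp_pos: [0.4255, 0.2101, 0.0239]
eef_rot: [-180.0, 0.0, -54.2]
contact_force: [-0.3, -0.8, 0.4]
gripper_width: 0.0531
gripper_force: 0.0
```

Request:
{"method": "drive_effector", "body": {
  "increments": [
    [0,0,0,0,0,0],
    [0,0,0,0,0,0],
    [0,0,0,0,0,0],
    [0,0,0,0,0,0],
    [0,0,0,0,0,0],
    [0,0,0,0,0,0],
    [0,0,0,0,0,0],
    [0,0,0,0,0,0],
    [0,0,0,0,0,0]
  ],
  "finger_gap": 0.0,
  "clamp_n": 40
}}

```text
time_s: 4.48
tcp_pos: [0.4253, 0.2099, 0.0235]
eef_rot: [180.0, -0.0, -54.2]
contact_force: [-0.3, 0.8, -0.4]
gripper_width: 0.0239
gripper_force: 40.0
```

Request:
{"method": "drive_effector", "body": {
  "increments": [
    [0,0,-0.025,0,0,0],
    [0,0,-0.075,0,0,0],
    [0,0,-0.1375,0,0,0],
    [0,0,-0.175,0,0,0],
    [0,0,-0.175,0,0,0],
    [0,0,-0.175,0,0,0]
  ]
}}

```text
time_s: 4.98
tcp_pos: [0.4255, 0.2103, 0.094]
eef_rot: [-179.9, 0.0, -54.2]
contact_force: [-1.2, 0.4, -2.4]
gripper_width: 0.0237
gripper_force: 40.0
```

Run:
```python
from h import *; from plant import r
s=r.get_state(); print(s["joints"])
```

```text
[ 5.01208367e+01  9.40618806e+00 -3.42824941e+01 -1.97278469e-02
 -4.62011995e+01 -1.43080224e+01]
```

The rib is held, with an opening of 23.8 mm. I carry it to the +y side of the fixture and look.

Scaled: 0.227 m / 0.4 = 0.5675, 0.072 m / 0.4 = 0.18, 45 degrees / 180 = 0.25.

Request:
{"method": "drive_effector", "body": {
  "increments": [
    [0.0375,0.0125,-0.0125,0,0,0.0222],
    [0.1125,0.035,-0.0375,0,0,0.05],
    [0.1875,0.06,-0.0625,0,0,0.0778],
    [0.2625,0.0825,-0.075,0,0,0.1111],
    [0.3375,0.1075,-0.075,0,0,0.1444],
    [0.4125,0.13,-0.075,0,0,0.1778],
    [0.4875,0.155,-0.075,0,0,0.2111],
    [0.5375,0.17,-0.075,0,0,0.2389],
    [0.5675,0.18,-0.075,0,0,0.25],
    [0.5675,0.18,-0.075,0,0,0.25],
    [0.5675,0.18,-0.075,0,0,0.25],
    [0.5675,0.18,-0.075,0,0,0.25]
  ]
}}

```text
time_s: 5.98
tcp_pos: [0.4991, -0.0161, 0.1225]
eef_rot: [179.9, -0.0, -99.2]
contact_force: [-1.0, 0.4, -2.4]
gripper_width: 0.0239
gripper_force: 40.0
```

Run:
```python
from plant import r
import cv2,pickle
c=r.capture("wrist"); c["s"]=r.get_state(); print(c["s"]["tcp_pos"],c["s"]["eef_rot"])
pickle.dump(c,open("w2.pkl","wb")); cv2.imwrite("pics/w2.png",c["frame"][:,:,::-1])
```

```text
[ 0.49923875 -0.0158271   0.12282927] [ 1.79931360e+02 -2.55593755e-02 -9.91174032e+01]
```

View pics/w2.png

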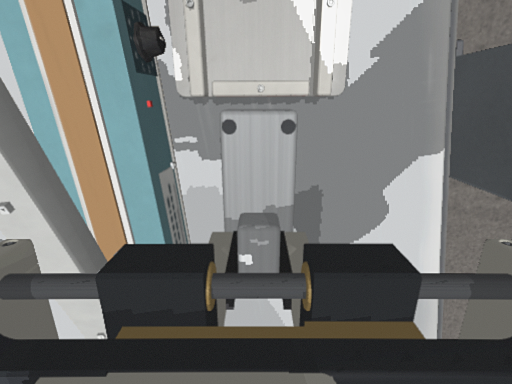

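The wrist view shows the insert held straight and level at columns 222-296. The end bar is ahead at rows 80-97, centred near column 261, with the rails at about columns 197 and 325. I measure the bar and rails.

Run:
```python
import pickle
from h import *
np.set_printoptions(precision=4,suppress=True)
c=pickle.load(open("w2.pkl","rb")); P=cloud(c); s=c["s"]
m=np.zeros((384,512),np.uint8); m[0:104,170:355]=(P[0:104,170:355,2]>.026)&(P[0:104,170:355,2]<.042)
k,l,st,ce=cv2.connectedComponentsWithStats(m)
for i in range(1,k):
    if st[i,4]<150: continue
    p=np.argwhere(l==i)[:,::-1]; w=plane(c,p,.034)[:,:2]
    print(st[i],cv2.minAreaRect(np.float32(w)))
# column-wise: front (outer, lower) edge of bar top between cols 215-308
e=[];E2=[]
for u in range(218,306,4):
    v=np.where(m[60:104,u])[0]
    if len(v): e.append((u,60+v.max()+.5)); E2.append((u,60+v.min()-.5))
for q in(e,E2):
    w=plane(c,q,.034)[:,:2]; f=cv2.fitLine(np.float32(w),cv2.DIST_HUBER,0,.01,.01).ravel(); print("edge line",f,np.degrees(np.arctan2(f[1],f[0])),w[[0,-1]])
# held insert levels
t=P[115:205,230:290]; 
A=np.c_[t.reshape(-1,3)[:,:2],np.ones(t[...,0].size)]; co=np.linalg.lstsq(A,t.reshape(-1,3)[:,2],rcond=None)[0]; print("plate tilt",co[:2],np.nanmedian(t[...,2]),"tcp",s["tcp_pos"])
q=t[np.abs(t[...,2]-np.median(t[...,2]))<.01]; print(q.min(0),q.max(0))
# end corner of plate
m2=np.zeros((384,512),np.uint8); m2[104:240,210:310]=P[104:240,210:310,2]>.09
p=np.argwhere(m2)[:,::-1]; w=plane(c,p[p[:,1]<210],.118)[:,:2]; print(cv2.minAreaRect(np.float32(w)))
```

```text
[ 183    0   24   97 1626] ((0.5284758806228638, -0.1448678821325302), (0.06737461686134338, 0.013974850997328758), 81.86495208740234)
[ 315    0   23   96 1599] ((0.42759156227111816, -0.128956601023674), (0.0666813850402832, 0.013325244188308716), 81.44694519042969)
[ 212   80   98   16 1544] ((0.48192960023880005, -0.10980995744466782), (0.011431602761149406, 0.07926996797323227), 80.83277130126953)
edge line [ 0.9872 -0.1593  0.484  -0.104 ] -9.16729 [[ 0.5173 -0.1093]
 [ 0.4493 -0.0984]]
edge line [ 0.9872 -0.1593  0.482  -0.116 ] -9.165329 [[ 0.515  -0.1205]
 [ 0.4479 -0.1105]]
 ** On entry to DLASCL parameter number  4 had an illegal value
 ** On entry to DLASCL parameter number  4 had an illegal valueTraceback (most recent call last):
  File "<stdin>", line 20, in <module>
    x, resids, rank, s = _umath_linalg.lstsq(a, b, rcond,
                         ~~~~~~~~~~~~~~~~~~~^^^^^^^^^^^^^
                                             signature=signature)
                                             ^^^^^^^^^^^^^^^^^^^^
    raise LinAlgError("SVD did not converge in Linear Least Squares")
numpy.linalg.LinAlgError: SVD did not converge in Linear Least Squares
```

Scaled: 0.13 m / 0.4 = 0.325, 0.055 m / 0.4 = 0.1375.

Request:
{"method": "drive_effector", "body": {
  "increments": [
    [0.025,0.0025,0.02,0,0,0],
    [0.075,0.005,0.06,0,0,0],
    [0.125,0.005,0.1,0,0,0],
    [0.175,0.005,0.13,0,0,0],
    [0.2125,0.005,0.1375,0,0,0],
    [0.25,0.005,0.1375,0,0,0],
    [0.2875,0.005,0.1375,0,0,0],
    [0.315,0.005,0.1375,0,0,0],
    [0.325,0.005,0.1375,0,0,0],
    [0.325,0.005,0.1375,0,0,0],
    [0.325,0.005,0.1375,0,0,0]
  ]
}}

```text
time_s: 6.95
tcp_pos: [0.4771, -0.144, 0.0685]
eef_rot: [-180.0, 0.0, -99.2]
contact_force: [-0.6, -0.0, -2.6]
gripper_width: 0.0236
gripper_force: 40.0
```

Request:
{"method": "drive_effector", "body": {
  "increments": [
    [0,0,0.02,0,0,0],
    [0,0,0.04,0,0,0],
    [0,0,0.055,0,0,0],
    [0,0,0.065,0,0,0],
    [0,0,0.07,0,0,0],
    [0,0,0.07,0,0,0]
  ]
}}

```text
time_s: 7.45
tcp_pos: [0.4767, -0.1441, 0.0398]
eef_rot: [179.9, -0.0, -99.2]
contact_force: [0.2, 0.1, -1.4]
gripper_width: 0.0239
gripper_force: 40.0
```

Scaled: 0.004 m / 0.4 = 0.01, 0.0035 m / 0.4 = 0.0088.

Request:
{"method": "drive_effector", "body": {
  "increments": [
    [0,0,0.005,0,0,0],
    [0,0,0.0088,0,0,0],
    [0,0,0.01,0,0,0],
    [0,0,0.01,0,0,0]
  ]
}}

```text
time_s: 7.78
tcp_pos: [0.4771, -0.1443, 0.0366]
eef_rot: [-180.0, 0.0, -99.2]
contact_force: [-0.0, -0.8, -1.8]
gripper_width: 0.0236
gripper_force: 40.0
```

Request:
{"method": "drive_effector", "body": {
  "increments": [
    [-0.0025,0,0,0,0,0],
    [-0.005,0,0,0,0,0],
    [-0.0075,0,0,0,0,0],
    [-0.0075,0,0,0,0,0]
  ]
}}

```text
time_s: 8.12
tcp_pos: [0.4777, -0.1411, 0.0367]
eef_rot: [-180.0, 0.0, -99.2]
contact_force: [-0.1, 0.5, -1.7]
gripper_width: 0.0236
gripper_force: 40.0
```

Scaled: -0.0025 m / 0.4 = -0.0063, -0.002 m / 0.4 = -0.005.

Request:
{"method": "drive_effector", "body": {
  "increments": [
    [-0.0025,0,0,0,0,0],
    [-0.005,0,0,0,0,0],
    [-0.0063,0,0,0,0,0],
    [-0.0063,0,0,0,0,0]
  ]
}}

```text
time_s: 8.45
tcp_pos: [0.4778, -0.1406, 0.0369]
eef_rot: [180.0, -0.1, -99.1]
contact_force: [0.5, -14.4, -1.7]
gripper_width: 0.0236
gripper_force: 40.0
```

Scaled: -0.001 m / 0.4 = -0.0025, -0.0005 m / 0.4 = -0.0013.

Request:
{"method": "drive_effector", "body": {
  "increments": [
    [-0.0013,0,0,0,0,0],
    [-0.0025,0,0,0,0,0],
    [-0.0025,0,0,0,0,0]
  ]
}}

```text
time_s: 8.7
tcp_pos: [0.4777, -0.1405, 0.037]
eef_rot: [180.0, -0.2, -99.1]
contact_force: [0.6, -21.7, -1.1]
gripper_width: 0.0238
gripper_force: 40.0
```

It is against the bar. I ease off, lower it to the floor, and push lightly again.

Scaled: 0.0022 m / 0.4 = 0.0055, 0.0016 m / 0.4 = 0.004.

Request:
{"method": "drive_effector", "body": {
  "increments": [
    [0.003,0,0,0,0,0],
    [0.0055,0,0.002,0,0,0],
    [0.0055,0,0.004,0,0,0],
    [0.0055,0,0.0055,0,0,0],
    [0.0055,0,0.0055,0,0,0]
  ]
}}

```text
time_s: 9.12
tcp_pos: [0.4777, -0.1409, 0.0355]
eef_rot: [180.0, -0.1, -99.1]
contact_force: [-4.5, -7.0, 12.0]
gripper_width: 0.0241
gripper_force: 40.0
```

Scaled: -0.0008 m / 0.4 = -0.002.

Request:
{"method": "drive_effector", "body": {
  "increments": [
    [-0.002,0,-0.002,0,0,0],
    [-0.002,0,-0.002,0,0,0]
  ]
}}

```text
time_s: 9.28
tcp_pos: [0.4777, -0.1406, 0.0357]
eef_rot: [180.0, -0.1, -99.1]
contact_force: [0.5, -13.7, 0.4]
gripper_width: 0.0235
gripper_force: 40.0
```

Request:
{"method": "drive_effector", "body": {
  "increments": [
    [0,0,0,0,0,0],
    [0,0,0,0,0,0],
    [0,0,0,0,0,0],
    [0,0,0,0,0,0],
    [0,0,0,0,0,0]
  ],
  "finger_gap": 0.042
}}

```text
time_s: 9.7
tcp_pos: [0.4781, -0.139, 0.0352]
eef_rot: [-180.0, 0.0, -99.2]
contact_force: [0.5, 0.2, -0.1]
gripper_width: 0.0416
gripper_force: 0.0
```

Request:
{"method": "drive_effector", "body": {
  "increments": [
    [0,0,-0.025,0,0,0],
    [0,0,-0.075,0,0,0],
    [-0.025,0,-0.1375,0,0,0],
    [-0.075,0,-0.2,0,0,0],
    [-0.125,0,-0.25,0,0,0],
    [-0.15,0,-0.275,0,0,0],
    [-0.15,0,-0.275,0,0,0],
    [-0.15,0,-0.275,0,0,0]
  ]
}}

```text
time_s: 10.37
tcp_pos: [0.4875, -0.0794, 0.1452]
eef_rot: [-180.0, 0.0, -99.1]
contact_force: [-0.2, 0.2, -1.0]
gripper_width: 0.0421
gripper_force: 0.0
```

Run:
```python
from plant import r
import cv2,pickle
c=r.capture("wrist"); c["s"]=r.get_state(); print(c["s"]["tcp_pos"],c["s"]["eef_rot"])
pickle.dump(c,open("w3.pkl","wb")); cv2.imwrite("pics/w3.png",c["frame"][:,:,::-1])
```

```text
[ 0.4868445  -0.07990117  0.14436032] [ 1.79937652e+02  5.67719279e-04 -9.91531650e+01]
```

View pics/w3.png

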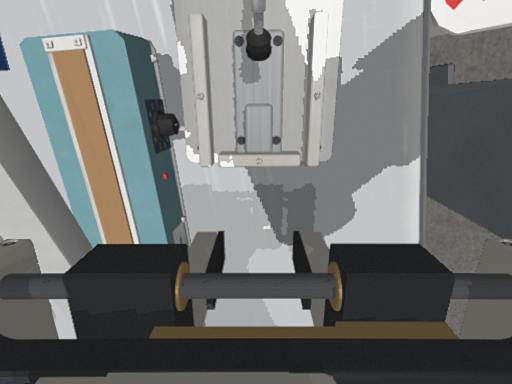

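The insert is square in the nest with its end at the bar (row ~153), and the foot at (258,45) is over the landing. Now I go to the handle.

Scaled: 0.29 m / 0.4 = 0.725, -0.105 m / 0.4 = -0.2625.

Request:
{"method": "drive_effector", "body": {
  "increments": [
    [0,0,-0.05,0,0,0],
    [0.025,0,-0.125,0,0,0],
    [0.075,0,-0.2,0,0,0],
    [0.15,0,-0.25,0,0,0],
    [0.2375,0,-0.2625,0,0,0],
    [0.325,0,-0.2625,0,0,0],
    [0.4125,0,-0.2625,0,0,0],
    [0.5,0,-0.2625,0,0,0],
    [0.5875,0,-0.2625,0,0,0],
    [0.6625,0,-0.2625,0,0,0],
    [0.7125,0,-0.2625,0,0,0],
    [0.725,0,-0.2625,0,0,0]
  ],
  "finger_gap": 0.07
}}

```text
time_s: 11.42
tcp_pos: [0.4393, -0.3693, 0.2477]
eef_rot: [179.8, 0.0, -99.4]
contact_force: [1.0, 1.4, -1.2]
gripper_width: 0.07
gripper_force: 0.0
```

Request:
{"method": "drive_effector", "body": {
  "increments": [
    [0,0,0,0,0,0],
    [0,0,0,0,0,0]
  ]
}}

```text
time_s: 11.58
tcp_pos: [0.4404, -0.3662, 0.2487]
eef_rot: [179.9, 0.1, -99.3]
contact_force: [-0.6, 0.8, -0.2]
gripper_width: 0.0703
gripper_force: 0.0
```

Run:
```python
from plant import r
import cv2,pickle
from h import *
c=r.capture("wrist"); c["s"]=s=r.get_state(); print(s["tcp_pos"],s["eef_rot"])
pickle.dump(c,open("w4.pkl","wb")); cv2.imwrite("pics/w4.png",c["frame"][:,:,::-1])
P=cloud(c); h=cv2.cvtColor(c["frame"],cv2.COLOR_RGB2HSV); m=(h[...,1]>130)&(h[...,2]>60)&((h[...,0]<8)|(h[...,0]>172)); m[240:]=0
k,l,st,ce=cv2.connectedComponentsWithStats(m.astype(np.uint8))
o=np.array([.4609,-.2401]); X=np.array([.9872,-.1593]); Y=-X[::-1]*[1,-1]; Y=np.array([.1593,.9872])
for i in range(1,k):
    if st[i,4]<200: continue
    q=P[l==i]; q=q[np.isfinite(q).all(1)&(q[:,2]>.02)]
    print(st[i],np.median(q,0),"fix x/y pct",np.percentile((q[:,:2]-o)@X,[3,50,97]),np.percentile((q[:,:2]-o)@Y,[3,50,97]),np.percentile(q[:,2],[3,50,97]))
```

```text
  return _methods._mean(a, axis=axis, dtype=dtype,
  ret = um.true_divide(
Traceback (most recent call last):
IndexError: index -1 is out of bounds for axis 0 with size 0
```

View pics/w4.png

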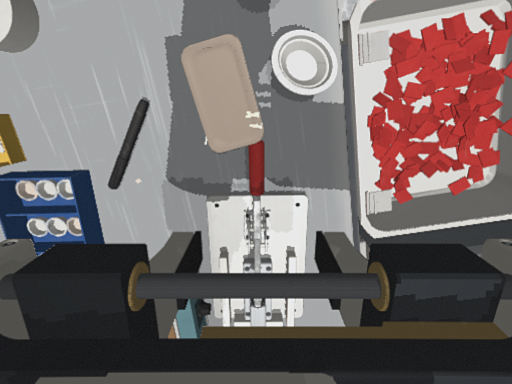

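The handle is at column 257, rows 140-193, straight ahead. The beige block's corner at (262,140) is right at its tip. I check extents there.

Run:
```python
import pickle
from h import *
np.set_printoptions(precision=4,suppress=True)
c=pickle.load(open("w4.pkl","rb")); P=cloud(c); h=cv2.cvtColor(c["frame"],cv2.COLOR_RGB2HSV)
o=np.array([.4609,-.2401]); X=np.array([.9872,-.1593]); Y=np.array([.1593,.9872])
def rep(n,m):
    q=P[m]; q=q[np.isfinite(q).all(1)]
    print(n,len(q),"x",np.percentile((q[:,:2]-o)@X,[2,50,98]),"y",np.percentile((q[:,:2]-o)@Y,[2,50,98]),"z",np.percentile(q[:,2],[2,50,98]))
red=(h[...,1]>130)&((h[...,0]<8)|(h[...,0]>172)); b=np.zeros_like(red); b[120:200,240:275]=1
rep("handle",red&b)
b[:]=0;b[30:155,178:268]=1
rep("beige",b&~red&(P[...,2]>.025))
b[:]=0;b[120:152,235:268]=1; rep("beige corner",b&~red&(P[...,2]>.025))
```

```text
handle 748 x [-0.0066  0.0022  0.011 ] y [-0.1639 -0.1335 -0.0994] z [0.0543 0.0598 0.0644]
beige 6608 x [-0.0003  0.0386  0.0767] y [-0.2741 -0.2222 -0.1617] z [0.0651 0.0674 0.0696]
beige corner 725 x [-0.0063  0.0115  0.0267] y [-0.1917 -0.178  -0.1608] z [0.0591 0.0677 0.0699]
```

Run:
```python
import pickle,cv2,numpy as np
d=pickle.load(open("c0.pkl","rb"))
a=cv2.resize(d["scene"]["frame"][220:300,300:430,::-1],None,fx=6,fy=6,interpolation=cv2.INTER_CUBIC)
cv2.imwrite("pics/z5.png",a)
```

```text
(no output)
```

View pics/z5.png

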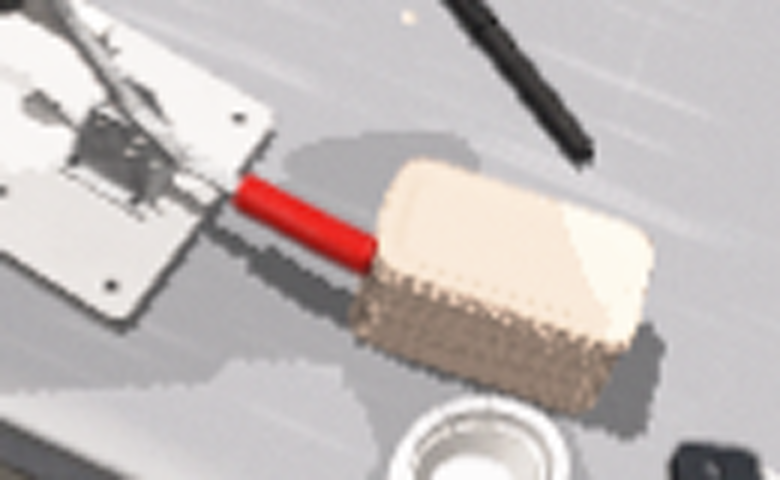

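The handle tip ends at the corner of a basket, so I grip nearer the pivot (fixture y about -122 mm), clear of it.

Scaled: 0.216 m / 0.4 = 0.54, -0.005 m / 0.4 = -0.0125.

Request:
{"method": "drive_effector", "body": {
  "increments": [
    [-0.005,-0.0025,0.05,0,0,0],
    [-0.0125,-0.005,0.1375,0,0,0],
    [-0.0138,-0.005,0.225,0,0,0],
    [-0.0138,-0.005,0.3125,0,0,0],
    [-0.0138,-0.005,0.3875,0,0,0],
    [-0.0138,-0.005,0.4375,0,0,0],
    [-0.0138,-0.005,0.475,0,0,0],
    [-0.0138,-0.005,0.505,0,0,0],
    [-0.0138,-0.005,0.5275,0,0,0],
    [-0.0138,-0.005,0.54,0,0,0],
    [-0.0138,-0.005,0.54,0,0,0]
  ],
  "finger_gap": 0.06
}}

```text
time_s: 12.55
tcp_pos: [0.4438, -0.3603, 0.0334]
eef_rot: [179.9, 0.0, -99.1]
contact_force: [-0.0, 1.4, -0.1]
gripper_width: 0.06
gripper_force: 0.0
```

Request:
{"method": "drive_effector", "body": {
  "increments": [
    [0,0,0,0,0,0],
    [0,0,0,0,0,0],
    [0,0,0,0,0,0],
    [0,0,0,0,0,0],
    [0,0,0,0,0,0],
    [0,0,0,0,0,0],
    [0,0,0,0,0,0],
    [0,0,0,0,0,0],
    [0,0,0,0,0,0],
    [0,0,0,0,0,0]
  ],
  "finger_gap": 0.0,
  "clamp_n": 25
}}

```text
time_s: 13.38
tcp_pos: [0.4434, -0.3611, 0.0341]
eef_rot: [179.9, 0.0, -99.2]
contact_force: [-3.7, -0.1, 2.6]
gripper_width: 0.0191
gripper_force: 25.0
```

Units first: shifts go in shares of 400 mm and turns go in shares of pi rad. So -0.0455 m / 0.4 = -0.1138, -0.0395 m / 0.4 = -0.0988.

Request:
{"method": "drive_effector", "body": {
  "increments": [
    [0,0,-0.0075,0,0,0],
    [0,0,-0.02,0,0,0],
    [0,0,-0.0335,0,0,0],
    [-0.0025,0,-0.05,0,0,0],
    [-0.006,0,-0.0668,0,0,0],
    [-0.01,0,-0.0825,0,0,0],
    [-0.0158,0,-0.0988,0,0,0],
    [-0.0225,0,-0.1138,0,0,0],
    [-0.0225,0,-0.1138,0,0,0]
  ],
  "finger_gap": 0.0,
  "clamp_n": 45
}}

```text
time_s: 14.13
tcp_pos: [0.4447, -0.3529, 0.0806]
eef_rot: [180.0, -0.1, -99.2]
contact_force: [-5.3, -6.7, -4.5]
gripper_width: 0.0189
gripper_force: 45.0
```

Scaled: -0.0227 m / 0.4 = -0.0568, -0.0201 m / 0.4 = -0.0503.

Request:
{"method": "drive_effector", "body": {
  "increments": [
    [-0.0075,0,-0.0155,0,0,0],
    [-0.014,0,-0.0263,0,0,0],
    [-0.0208,0,-0.0368,0,0,0],
    [-0.0258,0,-0.0435,0,0,0],
    [-0.031,0,-0.0503,0,0,0],
    [-0.0365,0,-0.0568,0,0,0],
    [-0.0365,0,-0.0568,0,0,0]
  ]
}}

```text
time_s: 14.72
tcp_pos: [0.4469, -0.3389, 0.1034]
eef_rot: [180.0, -0.1, -99.2]
contact_force: [-5.8, -6.6, 2.5]
gripper_width: 0.0189
gripper_force: 45.0
```

Scaled: -0.0073 m / 0.4 = -0.0183, -0.0069 m / 0.4 = -0.0173.

Request:
{"method": "drive_effector", "body": {
  "increments": [
    [-0.0055,0,-0.0063,0,0,0],
    [-0.0113,0,-0.0125,0,0,0],
    [-0.0173,0,-0.0183,0,0,0],
    [-0.0173,0,-0.0183,0,0,0]
  ]
}}

```text
time_s: 15.05
tcp_pos: [0.4474, -0.3347, 0.1065]
eef_rot: [179.8, -0.2, -99.3]
contact_force: [3.1, -37.1, -41.5]
gripper_width: 0.0186
gripper_force: 44.9
```

Run:
```python
from plant import r
from h import *
import pickle,cv2
c=r.capture("scene"); P=cloud(c)
h=cv2.cvtColor(c["frame"],cv2.COLOR_RGB2HSV)
cv2.imwrite("pics/s6.png",cv2.resize(c["frame"][180:300,230:420,::-1],None,fx=4,fy=4,interpolation=cv2.INTER_CUBIC))
```

```text
(no output)
```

View pics/s6.png

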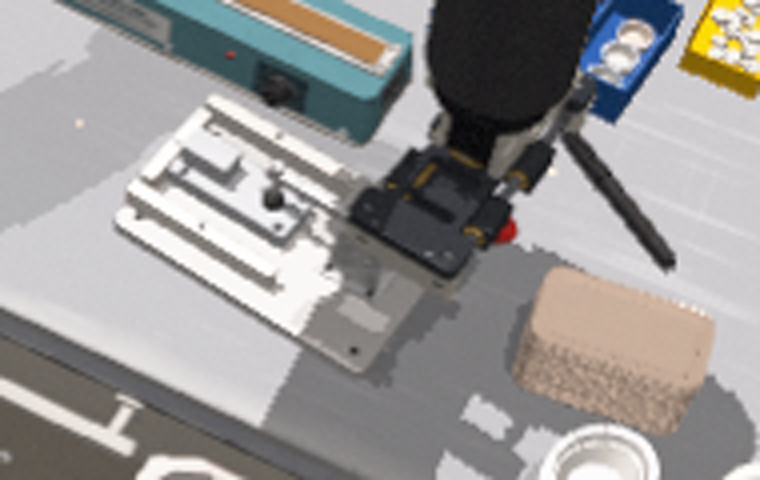

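The foot is down on the landing, and the lever is at its stop: about 47 degrees of swing, with the force rising at the end. I release it, retract and check.

Scaled: 0.0028 m / 0.4 = 0.007, 0.0025 m / 0.4 = 0.0063.

Request:
{"method": "drive_effector", "body": {
  "increments": [
    [0.0025,0,0.003,0,0,0],
    [0.0063,0,0.007,0,0,0],
    [0.0063,0,0.007,0,0,0]
  ]
}}

```text
time_s: 15.35
tcp_pos: [0.4474, -0.3351, 0.1061]
eef_rot: [179.9, -0.1, -99.2]
contact_force: [-1.6, -16.0, -14.6]
gripper_width: 0.0186
gripper_force: 45.0
```

Request:
{"method": "drive_effector", "body": {
  "increments": [
    [0,0,0,0,0,0],
    [0,0,0,0,0,0],
    [0,0,0,0,0,0],
    [0,0,0,0,0,0],
    [0,0,0,0,0,0],
    [0,0,0,0,0,0]
  ],
  "finger_gap": 0.055
}}

```text
time_s: 15.85
tcp_pos: [0.4489, -0.3333, 0.1073]
eef_rot: [-179.9, 0.0, -99.2]
contact_force: [0.2, 0.4, -0.3]
gripper_width: 0.0521
gripper_force: 0.0
```

Request:
{"method": "drive_effector", "body": {
  "increments": [
    [0,0,-0.0375,0,0,0],
    [0,0,-0.1125,0,0,0],
    [0,0,-0.2,0,0,0],
    [0.05,0,-0.2875,0,0,0],
    [0.1125,0,-0.35,0,0,0],
    [0.1875,0,-0.3875,0,0,0],
    [0.275,0,-0.4,0,0,0],
    [0.35,0,-0.4,0,0,0],
    [0.375,0,-0.4,0,0,0],
    [0.375,0,-0.4,0,0,0]
  ]
}}

```text
time_s: 16.68
tcp_pos: [0.4238, -0.4834, 0.2661]
eef_rot: [179.9, 0.0, -99.3]
contact_force: [0.5, 0.8, -0.3]
gripper_width: 0.055
gripper_force: 0.0
```

Run:
```python
from plant import r
from h import *
import pickle
for n in("scene","top"):
    c=r.capture(n); pickle.dump(c,open(n+"7.pkl","wb"))
    f=c["frame"][180:300,230:430] if n=="scene" else c["frame"][170:250,260:390]
    cv2.imwrite(f"pics/{n}7.png",cv2.resize(f[:,:,::-1],None,fx=4,fy=4,interpolation=cv2.INTER_CUBIC))
    P=cloud(c); h=cv2.cvtColor(c["frame"],cv2.COLOR_RGB2HSV)
    red=(h[...,1]>130)&((h[...,0]<8)|(h[...,0]>172)); b=np.zeros_like(red); (b[205:285,310:380] if n=="scene" else b[195:230,310:365])[:]=1
    q=P[red&b]; q=q[np.isfinite(q).all(1)]; o=np.array([.4609,-.2401]); Y=np.array([.1593,.9872])
    print(n,len(q),np.percentile((q[:,:2]-o)@Y,[5,50,95]),np.percentile(q[:,2],[5,50,95]))
```

```text
scene 134 [-0.13418033 -0.11254262 -0.0869636 ] [0.10822257 0.13719864 0.15547629]
top 18 [-0.0903462  -0.08554813  0.0320807 ] [0.10571924 0.11240065 0.66687392]
```

View pics/scene7.png

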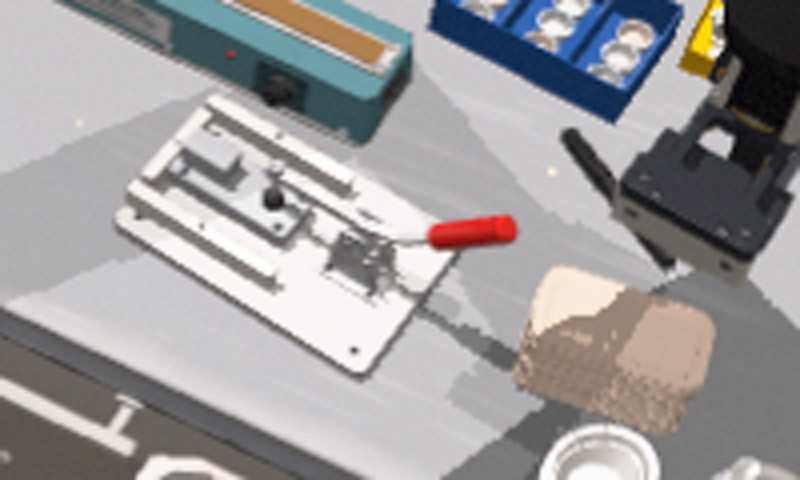

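The handle is up at (470,232), measured near fixture (-112, 137) mm on its surface, which matches locked. The foot is on the landing at (272,197), the insert's rib end is at the bar, and the bystanders haven't moved. I hand the job in.

```bash
python3 -c "
from plant import r
print(r.close_job())"
```

```text
the job is handed in; nothing more can be done
None
```

The insert is flat in the nest with its rib end against the end bar, the clamp is locked with its foot on the landing, and the job was handed in at about 17 s; no verdict was shown.

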